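# Gauge and sort the pump drive shafts on the bench centre

### The arm

A 6-joint arm with a two-finger parallel gripper is mounted at the origin on the work surface. World frame = base frame: x ahead of the robot, y to its left, z up, the work surface at z = 0. Lengths are in m, angles in rad, forces in N, time in s.
With the tool pointing down it reaches from about 0.325 to 0.875 m from the base axis. Payload 4.4 kg.
Tool frame: the origin (TCP) lies midway between the tips of the shut fingers; the grasp point (between the pads) lies 19 mm behind it; z points along the fingers, y is the line along which they close (so a half turn about z gives the same grasp; the last joint's range is limited). The gripper opens to 85 mm and grips with 20 to 120 N. Pads are 22 mm wide; open, the fingers measure 114 mm over their backs; the gripper's body (76 mm by 85 mm) begins 54 mm behind the grasp point. The pads swing forward as they close: fully open they stand 13 mm farther back than shut.
Start: joints at [-1.347, 0.207, 1.542, -0, 1.393, -0.15], TCP at [0.21, -0.535, 0.231] pointing down, gripper open.
Joint ranges: [-2.73, 2.73], [-0.86, 2.22], [0.23, 2.46], [-1.11, 4.25], [0.08, 2.63], [-2.82, 2.82]. Speed limits (rad/s): [2.79, 2.79, 3.14, 3.14, 3.14, 3.14].

### API

Orientations are given as a 3x3 rotation matrix whose columns are the frame's x, y, z axes.
In Python, from bench import manip gives the robot as it stands. Calls block until the motion is done:
- manip.move_pose(position, orientation): joint-space move of the TCP to a pose.
- manip.move_straight(position, orientation=None, vel=0.15): straight line of the TCP; orientation=None keeps the orientation; vel is the mean speed in m/s.
- manip.set_joints(angles): joint-space move.
- manip.open() and manip.gripper_close(): open the fingers fully, or close them until they stop; the grip force is fixed at half the most.
- manip.sleep(seconds).
- manip.ik(position, orientation): joint angles nearest the present ones, or None.
- manip.read_state(): the state.
- manip.get_image(name): name is "scene" or "top" or "wrist"; returns a dict with "img" (480x640x3 uint8, red, green, blue), "z_map" (480x640 float32, m along the optical axis (not along the pixel's ray), 0 where there is no reading), "vfov" (degrees; the focal length in pixels is half the picture's height over the tangent of half this angle, whatever the lens; pixels are square), "cx", "cy" (the principal point, pixels), "world_to_cam" (4x4, takes a point from world to camera coordinates). Camera axes: x right, y up, looking along -z (the intrinsics and any distortion apply to the point x, -y, -z); pixel columns grow to the right and rows downward; lengths in m; the calibration is good to about 2 mm. A picture is of the moment at which its call begins.
A pose or a line that the arm cannot do raises manip.MotionError and nothing moves.
- manip.hand_in(): hands the job in; it is judged then, once.
The state is a dict: "time": time; "joints": joint angles; "joint_velocities": joint speeds; "tau": joint torques, N m; "tool_pos": TCP position; "orientation": TCP orientation; "force": force on the tool from outside, world axes, zero at the start; "torque": the same for the moment, N m; "grip_width": finger opening in m; "grasp_force": force on a finger pad.
Only numpy, scipy, OpenCV 4.12 (cv2) and the standard library are available. Lean on these libraries where they do the work, as an engineer would, in place of code of your own. Each camera call takes 0.05 s, during which the arm holds its last target. There are 200 camera calls.

### The job

Sort the pump drive shafts in the grey rack by the stroke of their cams: lay one at a time in the rests of the bench centre with its cam over the gauge plunger, push the tailstock up gently by its handle until the shaft is felt to seat against the headstock, turn the shaft by its pulley through at least half a turn while watching the gauge, then draw the tailstock back and lay that shaft in a free pair of notches, in the blue tray if the plunger swings about 9 mm (full stroke) or in the white tray if it swings about 3 mm (short stroke), before gauging the next. Finish with every shaft in its right tray and the tailstock drawn back, and leave the bottle, the vial rack and the wrench alone.

Things in the scene. Friction and masses are not known exactly. Their poses are not given: they have to be found in the camera images.
- gauge: bench centre (fixed), iron base 120 (x) by 296 mm (y, -176 to +120), origin on its underside below the middle of a seated shaft. Axis of centres along its y, 62 mm up. Two brass V rests, 14 mm wide, at y = -66 and +66 mm carry a shaft's journals on that axis (tops 64 mm high). Headstock with fixed centre at the +y end (top 76 mm), tailstock at the -y end
- gauge_axis (a point): point on the axis of centres, 62 mm above the gauge's underside: the middle (origin) of a shaft lies here when it is seated against the headstock; axes as the gauge's. Laid in the rests some 4 mm short of it (towards -y), a shaft clears the headstock and the drawn-back tailstock
- plunger_tip (a point): top of the gauge plunger, 22 by 8 mm, under the axis at y = +46 mm of the gauge, so a shaft must lie with its cam end towards the headstock. A round dial with a red needle, on the gauge's +x side and not above 66 mm, shows it: 0.45 rad per mm
- tailstock (a joint): tailstock on its way, m: 0 = drawn right back (-y of the gauge), grows towards the headstock (+y), end stop 0.034. It reads 0.024 when its centre touches a shaft seated on the headstock. About 1 N of friction; it stays where it is left. Pushing a shaft along the rests takes about 3 N more, then it comes up solid
- tail_handle (a point): top centre of the tailstock's handle, an upright black post of 18 mm diameter, 40 mm proud of the tailstock (foot 72 mm, top 112 mm above the gauge's underside); moves with the tailstock
- plunger (a joint): sprung gauge plunger, m: 0 = fully up (rests empty), grows as the cam presses it down. As the shaft turns it swings between 0.001 and 0.010 under a full-stroke cam, between 0.007 and 0.010 under a short-stroke one, each twice a turn. Spring about 1 N: it neither lifts nor turns a shaft lying in the rests
- rack: grey infeed rack (fixed), 256 (x) by 168 mm (y), origin under its centre. Two rails at y = -66 and +66 mm, 41 mm high, 14 mm thick, with 90 degree notches at x = -93, -31, +31, +93 mm. A shaft lies along y, journals in an opposite pair of notches, its axis 40 mm above the underside, its pulley hanging clear. Cam ends point to the rack's +y
- tray_blue: blue tray for full-stroke shafts, loose, 0.8 kg, 132 (x) by 168 mm (y), origin under its centre. Rails and notches as the rack's, but two pairs of notches only, at x = -31 and +31 mm; a shaft in them has its axis 40 mm above the tray's underside; either end may point to +y
- tray_white: white tray for short-stroke shafts, loose, 0.8 kg; the same shape and size as tray_blue
- shaft_a: steel pump drive shaft, 160 mm long, 0.3 to 0.42 kg; origin at mid-length on its axis, which is its y. Black toothed pulley, 56 mm diameter, flat faces at y = -9 and +9 mm; then 16 mm barrel; cam between brass cheeks of 42 mm diameter at y = +37 to +55 mm; collar of 24 mm diameter at y = -50 to -40 mm; 12 mm journals from 55 mm out to each end. None if absent
- shaft_b: pump drive shaft, outwardly the same as shaft_a. The twin-lobed cam, hidden in its cheeks, of any shaft is either full-stroke (moves the gauge plunger by 9 mm) or short-stroke (3 mm); a stroke repeats every half turn. None if absent
- shaft_c: pump drive shaft, outwardly the same as shaft_a, full- or short-stroke. None if absent
- shaft_d: pump drive shaft, outwardly the same as shaft_a, full- or short-stroke. None if absent
- amber_bottle: bystander: amber glass solvent bottle with a blue cap, 70 mm diameter, 140 mm high, origin under its centre
- vial_rack: bystander: blue rack of vials, 60 x 110 mm, 48 mm high, origin under its centre
- wrench: bystander: steel wrench lying flat, about 160 mm long, origin under its middle
There are look-alikes about, which are no part of the job. What is shaped like the shaft_a but purple is not meant.

How it is judged:
By the outcome, as a careful person would: the job done as asked, in the order asked, and still so for the second after the job is handed in, with the robot touching nothing.
Of shaft_a, shaft_b, shaft_c, shaft_d only 2 to 3 are there at a start; the rules pass over those that are not, and their reading is None.
At some moment in a run one of tray_blue, tray_white may be knocked a few centimetres aside while the robot is not near it.
It also fails if it takes over 210 s, if anything falls off the work surface, if the arm or the gripper's body presses on something with over 40 N, if the wrist force passes 120 N, or if a joint passes its speed limit or range.

## Working session

There is one attempt and no reset: what is moved stays moved. The work goes in short steps, each a Python script; the robot and the scene stay as the last script left them, time stands still between calls to the robot, and variables do not carry over. Pictures are saved under pics/ and viewed, at most 14 in all, crops included, and the job is handed in when it is done.

```bash
ls; mkdir -p pics
python3 - <<'E'
from bench import manip
import cv2,numpy as np
s=manip.read_state();print(s['time'],s['tool_pos'],s['force'],s['grip_width'])
for n in ("top","scene"):
    d=manip.get_image(n);np.savez(f'pics/{n}0.npz',**d)
    cv2.imwrite(f'pics/{n}0.png',d['img'][:,:,::-1])
    print(n,d['vfov'],d['cx'],d['cy'],[k for k in d]);print(np.round(d['world_to_cam'],3))
    print((d['z_map']>0).mean(), np.percentile(d['z_map'],[5,50,95]))
E
```

```text
pics
0.0 [ 0.21033013 -0.53435166  0.2301265 ] [-0.14128064 -0.516923    0.25447278] 0.08562944816038019
top 56.397668863592095 315.4074902539777 244.80728594025948 ['img', 'z_map', 'vfov', 'cx', 'cy', 'world_to_cam']
[[ 0.008 -1.     0.016  0.01 ]
 [ 0.996  0.01   0.091 -0.588]
 [-0.091  0.015  0.996 -1.025]
 [ 0.     0.     0.     1.   ]]
0.9960709635416667 [1.00614212 1.07722312 1.66201392]
scene 44.772342808049046 329.2280555112498 231.43173426305083 ['img', 'z_map', 'vfov', 'cx', 'cy', 'world_to_cam']
[[-0.773  0.634  0.01   0.442]
 [-0.401 -0.501  0.767  0.165]
 [ 0.491  0.589  0.641 -1.442]
 [ 0.     0.     0.     1.   ]]
0.9960026041666666 [0.85863334 1.28168416 2.31422694]
```

View pics/top0.png

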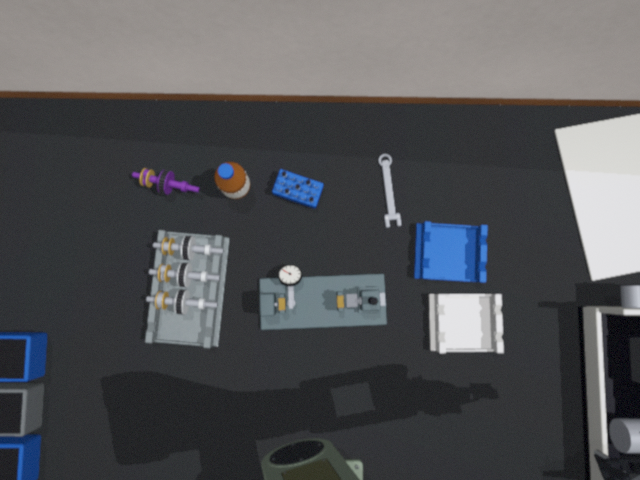

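View pics/scene0.png

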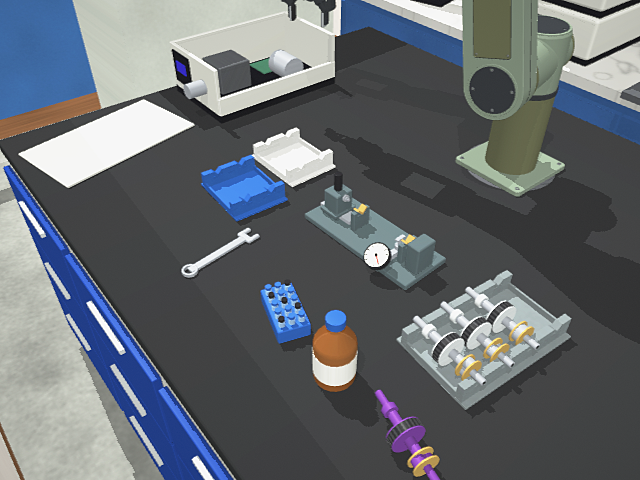

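The top view shows three shafts in the grey rack: pulleys near px (185,247), (181,274) and (179,301), cam ends to the left (+y). The bench centre is near (323,302), with the dial at (290,273) and the handle at (372,300). The blue tray is at (452,252) and the white one at (466,323). The purple look-alike lies at (165,182).

```bash
cat > h.py <<'E'
import numpy as np,cv2
from bench import manip
def cam(n):
    d=manip.get_image(n); f=240/np.tan(np.radians(d['vfov'])/2); d['f']=f
    z=d['z_map'].astype(float); v,u=np.mgrid[:480,:640]
    P=np.stack([(u-d['cx'])/f*z,-(v-d['cy'])/f*z,-z],-1)
    T=np.linalg.inv(d['world_to_cam']); d['P']=P@T[:3,:3].T+T[:3,3]; d['P'][z<=0]=np.nan
    return d
def proj(d,p):
    c=d['world_to_cam'][:3,:3]@np.asarray(p)+d['world_to_cam'][:3,3]
    return np.array([d['cx']+d['f']*c[0]/-c[2], d['cy']-d['f']*c[1]/-c[2]])
def blobs(d,lo=.003,box=(.2,.8,-.6,.6),amin=150):
    P=d['P']; m=(P[...,2]>lo)&(P[...,0]>box[0])&(P[...,0]<box[1])&(P[...,1]>box[2])&(P[...,1]<box[3])
    n,L,st,_=cv2.connectedComponentsWithStats(m.astype(np.uint8))
    for i in range(1,n):
        if st[i,4]<amin: continue
        yield L==i
def rect(xy):
    (c,(w,h),a)=cv2.minAreaRect(xy.astype(np.float32)); 
    a=(a+45)%90-45
    return np.array(c),sorted((w,h)),a
E
python3 - <<'E'
from h import *
d=cam('top'); P=d['P']; hsv=cv2.cvtColor(d['img'],cv2.COLOR_RGB2HSV)
g=P[(abs(P[...,2])<.02)&(P[...,0]>.3)&(P[...,0]<.7)]; print('table z med',np.median(g[:,2]))
for m in blobs(d):
    v,u=np.where(m); p=P[m]
    c,s,a=rect(p[:,:2]); lo=p[p[:,2]<.03]; c2,s2,a2=rect(lo[:,:2]) if len(lo)>20 else (0,0,0)
    print((u.mean().round(),v.mean().round()),m.sum(),'c',c.round(4),np.round(s,3),round(a,1),'| low',np.round(c2,4),np.round(s2,3),np.round(a2,1),'zmax',p[:,2].max().round(3),'hsv',np.median(hsv[m],0))
# features above heights in rack/gauge
for nm,box,lo in (('rackpul',(.3,.7,.2,.5),.058),('gauge high',(.3,.7,-.2,.2),.08),('gauge stock',(.3,.7,-.2,.2),.058)):
    for m in blobs(d,lo,box,5):
        p=P[m]; print(nm,p.mean(0).round(4),p.max(0).round(4),p.min(0).round(4),m.sum())
E
```

```text
table z med 0.0013601897100119498
(np.float64(232.0), np.float64(180.0)) 1009 c [0.7425 0.2191] [0.08  0.095] 32.0 | low [0.7422 0.2194] [0.08  0.094] 33.3 zmax 0.145 hsv [ 14. 178. 133.]
(np.float64(389.0), np.float64(194.0)) 576 c [ 0.716 -0.166] [0.04 0.17] 5.0 | low [ 0.716 -0.166] [0.04 0.17] 5.0 zmax 0.014 hsv [111.  15. 192.]
(np.float64(163.0), np.float64(181.0)) 844 c [0.7375 0.3711] [0.063 0.164] -20.9 | low [0.7377 0.3716] [0.063 0.163] -20.9 zmax 0.059 hsv [138. 143. 125.]
(np.float64(297.0), np.float64(188.0)) 1257 c [0.7267 0.0574] [0.073 0.124] -17.0 | low [0.7267 0.0574] [0.073 0.124] -17.0 zmax 0.054 hsv [108. 179. 174.]
(np.float64(451.0), np.float64(252.0)) 3953 c [ 0.5778 -0.3124] [0.148 0.19 ] -3.3 | low [ 0.5778 -0.3124] [0.148 0.19 ] -3.3 zmax 0.047 hsv [107. 176. 202.]
(np.float64(187.0), np.float64(288.0)) 7958 c [0.4838 0.3211] [0.19  0.272] -5.9 | low [0.4838 0.3211] [0.19  0.272] -5.9 zmax 0.072 hsv [ 99.  19. 148.]
(np.float64(321.0), np.float64(300.0)) 6734 c [ 0.4657 -0.0013] [0.153 0.309] 2.0 | low [ 0.4653 -0.0013] [0.152 0.309] 2.0 zmax 0.119 hsv [ 9
[... 989 characters left out ...]
gh [ 0.462  -0.1075  0.1085] [ 0.4705 -0.1006  0.1192] [ 0.454  -0.1167  0.0803] 66
gauge stock [0.5006 0.0718 0.0599] [0.5088 0.0881 0.0653] [0.4952 0.0564 0.058 ] 49
gauge stock [ 0.4696 -0.0408  0.0617] [ 0.4805 -0.0337  0.0668] [ 0.4603 -0.0478  0.0581] 47
gauge stock [ 0.4615 -0.1047  0.0776] [ 0.4835 -0.0759  0.1192] [ 0.4389 -0.1298  0.0584] 419
gauge stock [0.4508 0.1211 0.0757] [0.4751 0.1376 0.0832] [0.4264 0.1005 0.0585] 350
gauge stock [0.4639 0.091  0.0617] [0.4727 0.0967 0.0662] [0.4571 0.085  0.0583] 30
gauge stock [ 0.4468 -0.0417  0.0614] [ 0.4537 -0.0362  0.0687] [ 0.4379 -0.0477  0.0581] 37
gauge stock [0.4412 0.0896 0.062 ] [0.4482 0.0961 0.0677] [0.4304 0.0846 0.0584] 34
```

```bash
cat >> h.py <<'E'
def ori(yaw,tilt=0,flip=1):
    "tool y along shaft axis (yaw from world y), tool z tilted about that axis; tilt>0: gripper body leans to +x"
    y=np.array([-np.sin(yaw),np.cos(yaw),0]); xg=np.array([np.cos(yaw),np.sin(yaw),0])
    z=-(np.cos(tilt)*np.array([0,0,1])+np.sin(tilt)*xg); y=y*flip
    return np.column_stack([np.cross(y,z),y,z])
def tcp(axis,yaw,r,tilt=0,flip=1):
    R=ori(yaw,tilt,flip); return np.asarray(axis)-R[:,2]*r, R
E
python3 - <<'E'
from h import *
ax=[.4555,.0245,.062]
for fl in (1,-1):
    print(fl,[ (t,np.round(q,2).tolist() if (q:=manip.ik(*tcp(ax,.04,.0195,np.radians(t),fl))) is not None else None) for t in (-60,-45,0,45,60)])
    print([ (np.round(q,2).tolist() if (q:=manip.ik(*tcp(a,-.09,.0195,0,fl))) is not None else None) for a in ([.577,.31,.04],[.455,.318,.04],[.4,-.34,.04],[.6,-.31,.04])])
    # views
for fl in (1,-1):
  try:
    manip.move_pose(*tcp([.44,.02,.062],.04,.24,0,fl)); break
  except manip.MotionError as e: print(e)
d=cam('wrist'); cv2.imwrite('pics/w1.png',d['img'][:,:,::-1]); np.savez('pics/w1.npz',**d)
print(fl,manip.read_state()['time'],d['world_to_cam'].round(3),d['vfov'],np.median(d['z_map']))
E
```

```text
1 [(-60, None), (-45, None), (0, [-0.14, 0.15, 1.96, -0.0, 1.04, -1.75]), (45, [-0.08, 0.72, 1.37, -0.08, 1.84, -1.68]), (60, [-0.07, 0.91, 1.19, -0.11, 2.08, -1.68])]
[[0.36, 0.55, 1.46, -0.0, 1.14, -1.12], [0.45, 0.37, 1.73, -0.0, 1.05, -1.03], [-0.87, 0.31, 1.8, -0.0, 1.02, -2.35], [-0.6, 0.58, 1.4, -0.0, 1.16, -2.09]]
-1 [(-60, None), (-45, None), (0, [-0.14, 0.15, 1.96, -0.0, 1.04, 1.39]), (45, [-0.08, 0.72, 1.37, -0.08, 1.84, 1.47]), (60, [-0.07, 0.91, 1.19, -0.11, 2.08, 1.46])]
[[0.36, 0.55, 1.46, -0.0, 1.14, 2.02], [0.45, 0.37, 1.73, -0.0, 1.05, 2.11], [-0.87, 0.31, 1.8, -0.0, 1.02, 0.79], [-0.6, 0.58, 1.4, -0.0, 1.16, 1.06]]
1 2.3667 [[-0.038  0.999  0.    -0.003]
 [-0.948 -0.036 -0.315  0.482]
 [-0.315 -0.012  0.949 -0.309]
 [ 0.     0.     0.     1.   ]] 66.48051553124111 0.42324206
```

View pics/w1.png

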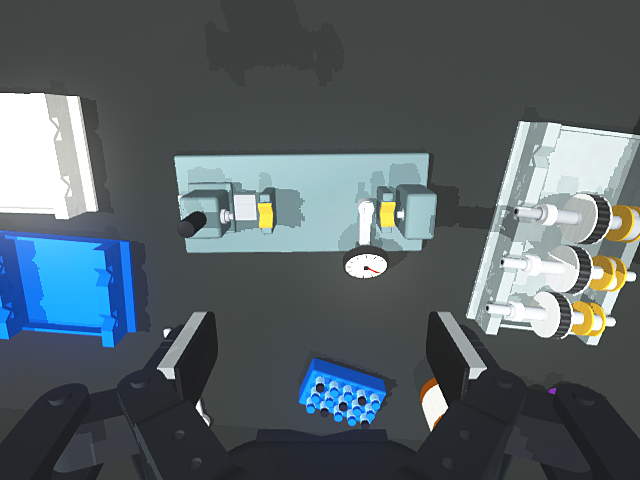

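The wrist view shows the rests at (266,212) and (387,215), the tailstock handle at (192,223), the dial at (365,265) with a red needle, and the rack with its shafts at the right. Next I measure from this close-up.

Run:
```python
from h import *
ax=[.4555,.0245,.062]
ok=[t for t in range(-60,90,5) if manip.ik(*tcp(ax,.04,.0195,np.radians(t))) is not None]; print('tilt ok',ok)
ok=[t for t in range(-60,90,5) if manip.ik(*tcp(ax,.04,.0695,np.radians(t))) is not None]; print('tilt ok r70',ok)
d=cam('wrist');P=d['P'];hsv=cv2.cvtColor(d['img'],cv2.COLOR_RGB2HSV)
t=P[60:130,350:480].reshape(-1,3); print('table',np.nanmedian(t[:,2]),np.nanstd(t[:,2]))
br=(hsv[...,0]>18)&(hsv[...,0]<32)&(hsv[...,1]>120)&(P[...,2]>.045)
n,L,st,cc=cv2.connectedComponentsWithStats(br.astype(np.uint8))
for i in range(1,n):
    if st[i,4]<60: continue
    p=P[L==i]; print('brass',cc[i].round(1),st[i,4],p.mean(0).round(4),p.min(0).round(4),p.max(0).round(4))
    for lo in (.055,.060):
        q=p[p[:,2]>lo]; 
        if len(q): print('   >',lo,len(q),((q.max(0)+q.min(0))/2).round(4),np.ptp(q,axis=0).round(4),np.median(q,0).round(4))
for nm,box,lo in (('handle',(.4,.52,-.2,0),.095),('heads',(.4,.52,.08,.2),.066),('tails',(.4,.52,-.2,0),.064),('pul',(.35,.7,.2,.5),.058)):
    for m in blobs(d,lo,box,20):
        p=P[m]; print(nm,'n',m.sum(),'mid',((p.max(0)+p.min(0))/2).round(4),'ext',np.ptp(p,axis=0).round(4),'zmax/med',p[:,2].max().round(4),np.median(p[:,2]).round(4))
# gauge base
m=(P[...,2]>.006)&(P[...,2]<.03)&(abs(P[...,0]-.455)<.075)&(abs(P[...,1])<.25)
n,L,st,_=cv2.connectedComponentsWithStats(m.astype(np.uint8)); i=1+np.argmax(st[1:,4]); print('base',rect(P[L==i][:,:2]))
```

```text
tilt ok [-35, -30, -25, -20, -15, -10, -5, 0, 5, 10, 15, 20, 25, 30, 35, 40, 45, 50, 55, 60, 65, 70, 75, 80, 85]
tilt ok r70 [-30, -25, -20, -15, -10, -5, 0, 5, 10, 15, 20, 25, 30, 35, 40, 45, 50, 55, 60, 65, 70, 75, 80, 85]
table 0.00045928878119755323 0.0008573228327031055
brass [265.4 215. ] 325 [ 0.4597 -0.0406  0.0601] [ 0.4457 -0.0483  0.0536] [ 0.4734 -0.0331  0.0662]
   > 0.055 301 [ 0.4595 -0.0407  0.0606] [0.0277 0.0152 0.0111] [ 0.4617 -0.0405  0.0612]
   > 0.06 179 [ 0.4595 -0.0407  0.0631] [0.0277 0.0152 0.0061] [ 0.4651 -0.0405  0.0627]
brass [387.  213.5] 324 [0.453  0.0906 0.06  ] [0.4395 0.0834 0.0525] [0.4674 0.0979 0.0655]
   > 0.055 293 [0.4535 0.0906 0.0603] [0.0278 0.0146 0.0105] [0.4546 0.0909 0.061 ]
   > 0.06 174 [0.4531 0.0906 0.0628] [0.0271 0.0144 0.0055] [0.4475 0.0908 0.0628]
brass [624.9 225. ] 389 [0.4578 0.3571 0.0533] [0.4378 0.3542 0.0451] [0.4779 0.363  0.0623]
   > 0.055 153 [0.4585 0.358  0.0587] [0.0302 0.0075 0.0073] [0.4578 0.357  0.0582]
   > 0.06 36 [0.4585 0.3577 0.0612] [0.0148 0.0045 0.0023] [0.4576 0.3574 0.0607]
brass [605.9 275.6] 329 
[... 1309 characters left out ...]
l n 827 mid [0.4552 0.3196 0.0641] ext [0.0439 0.0228 0.0123] zmax/med 0.0703 0.0653
pul n 151 mid [0.4583 0.3637 0.0602] ext [0.0245 0.0168 0.0043] zmax/med 0.0623 0.059
pul n 718 mid [0.5164 0.3154 0.0643] ext [0.0441 0.0218 0.0121] zmax/med 0.0704 0.0653
pul n 76 mid [0.5189 0.3542 0.0602] ext [0.0237 0.0054 0.0042] zmax/med 0.0623 0.06
pul n 72 mid [0.5215 0.3686 0.0602] ext [0.0205 0.0058 0.0044] zmax/med 0.0624 0.06
pul n 628 mid [0.578  0.3089 0.064 ] ext [0.0455 0.0215 0.012 ] zmax/med 0.07 0.0651
pul n 178 mid [0.5814 0.3542 0.0602] ext [0.0238 0.0203 0.0045] zmax/med 0.0625 0.0594
base (array([ 0.45754653, -0.00280309]), [0.12036710232496262, 0.2965090274810791], 2.726987838745117)
```

```bash
cat >> h.py <<'E'
GO=np.array([.4563,.0251,0]); GY=.0477; RG=.0195
def gp(x,y,z): # gauge -> world
    c,s=np.cos(GY),np.sin(GY); return GO+np.array([c*x-s*y,s*x+c*y,z])
def pulleys(d,box,lo=.058):
    P=d['P'];out=[]
    for m in blobs(d,lo,box,60):
        p=P[m]; e=np.ptp(p,axis=0)
        if e[0]>.035: out.append(((p.max(0)+p.min(0))/2)[:2])
    return out
def st(): 
    s=manip.read_state(); return s
E
python3 - <<'E'
from h import *
yaw=-.085
manip.move_pose(*tcp([.50,.318,.04],yaw,.24))
d=cam('wrist');P=d['P'];hsv=cv2.cvtColor(d['img'],cv2.COLOR_RGB2HSV)
cv2.imwrite('pics/w2.png',d['img'][:,:,::-1])
m=(P[...,2]>.003)&(P[...,2]<.1)&(abs(P[...,0]-.485)<.17)&(abs(P[...,1]-.32)<.13)
n,L,s_,_=cv2.connectedComponentsWithStats(m.astype(np.uint8)); i=1+np.argmax(s_[1:,4]); print('rack',rect(P[L==i][:,:2]))
for lo in (.058,):
  for m in blobs(d,lo,(.35,.7,.2,.5),40):
    p=P[m]; print('mid',((p.max(0)+p.min(0))/2).round(4),'ext',np.ptp(p,axis=0).round(4),p[:,2].max().round(4), p.mean(0).round(4))
print(st()['time'])
E
```

```text
rack (array([0.4859769 , 0.31618413]), [0.16870900988578796, 0.2565769851207733], -4.76104736328125)
mid [0.4547 0.3196 0.0643] ext [0.0438 0.0206 0.0125] 0.0706 [0.454  0.3196 0.0652]
mid [0.4586 0.3655 0.0604] ext [0.0258 0.0176 0.0049] 0.0629 [0.4592 0.3657 0.0597]
mid [0.5165 0.3159 0.0644] ext [0.043  0.02   0.0122] 0.0705 [0.5148 0.3158 0.0654]
mid [0.5201 0.3544 0.0605] ext [0.023  0.0043 0.0049] 0.063 [0.5186 0.3546 0.0604]
mid [0.522  0.3688 0.0603] ext [0.0226 0.0039 0.0046] 0.0626 [0.5209 0.3689 0.0604]
mid [0.5773 0.3096 0.0644] ext [0.0435 0.0208 0.0128] 0.0708 [0.5753 0.3099 0.0651]
mid [0.5829 0.3554 0.0605] ext [0.022  0.0173 0.0049] 0.0629 [0.581  0.3557 0.0597]
mid [0.4993 0.318  0.3337] ext [0.04   0.1494 0.0824] 0.3749 [0.4917 0.3175 0.3497]
3.6333
```

View pics/w2.png

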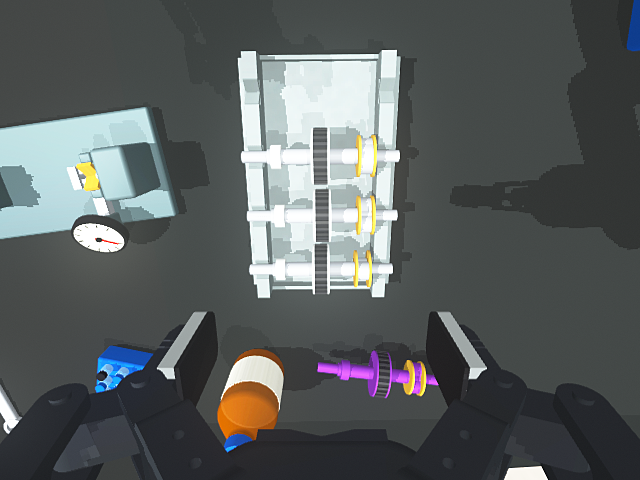

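```bash
cat >> h.py <<'E'
RC=np.array([.4860,.3162]); RY=-.0831
def rp(xn,y=0): c,s=np.cos(RY),np.sin(RY); return np.array([RC[0]+c*xn-s*y,RC[1]+s*xn+c*y,.040])
def F(n=3):
    f=[]
    for _ in range(n): f.append(st()['force']); manip.sleep(.02)
    return np.mean(f,0).round(2)
def pick(a,yaw,up=.12,r=RG):
    a=np.asarray(a,float); p,R=tcp(a,yaw,r)
    manip.open() if st()['grip_width']<.08 else None
    manip.move_pose(p+[0,0,.06],R); manip.move_straight(p,R,.12); f0=F()
    manip.gripper_close(); s=st(); print('grip w',round(s['grip_width'],4),'gf',np.round(s['grasp_force'],1),'dF',F()-f0)
    manip.move_straight(p+[0,0,up],R,.2); print('lift dF',F()-f0,'w',round(st()['grip_width'],4),'t',round(st()['time'],1))
def lay(a,yaw,h0=.12,dz=.0005):
    a=np.asarray(a,float); p,R=tcp(a,yaw,RG)
    manip.move_pose(p+[0,0,h0],R); f0=F(); manip.move_straight(p+[0,0,.012],R,.15); f1=F()
    manip.move_straight(p+[0,0,dz],R,.04); print('lay dF',f1-f0,F()-f0)
    return f0
E
python3 - <<'E'
from h import *
y=(np.array([.4547,.3196])-rp(-.031)[:2])@[-np.sin(RY),np.cos(RY)]; print('axial',y)
a=rp(-.031,y); pick(a,RY)
lay(gp(0,-.004,.062),GY)
d=cam('wrist'); cv2.imwrite('pics/w3.png',d['img'][:,:,::-1])
E
```

```text
axial 0.0007902298001627431
grip w 0.0157 gf 60.5 dF [-0.86 -0.76  4.12]
lift dF [-0.13 -0.25 -3.32] w 0.0157 t 6.5
lay dF [0.33 0.1  0.13] [ 0.2  -0.49  2.86]
```

View pics/w3.png

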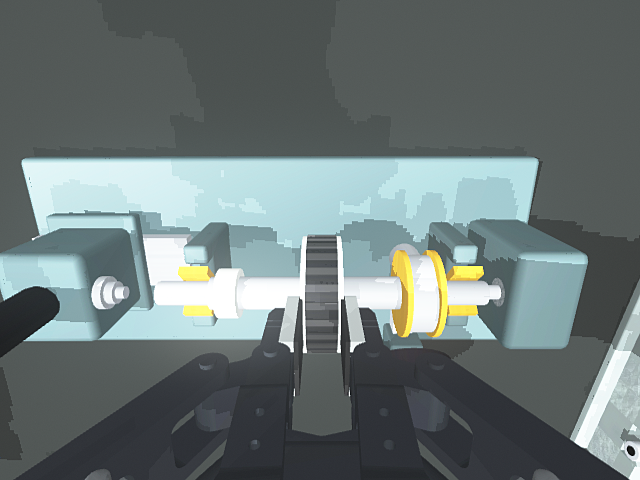

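```bash
cat >> h.py <<'E'
HY=-.1338; HZ=.084
GYV=np.array([-np.sin(GY),np.cos(GY),0])
def handle_grip(j):
    p=gp(0,HY+j,HZ); R=ori(GY); manip.move_pose(p+[0,0,.07],R); manip.move_straight(p,R,.15)
    manip.gripper_close(); print('handle w',round(st()['grip_width'],4),'gf',round(float(np.max(st()['grasp_force'])),1))
def handle_off():
    manip.open(); manip.move_straight(st()['tool_pos']+[0,0,.07],None,.25)
def push(j0,jstart=.017,stop=8):
    R=ori(GY); mv=lambda j,v:manip.move_straight(gp(0,HY+j,HZ),R,v)
    f0=F()@GYV; mv(jstart,.04); log=[]; j=jstart
    while j<.0262:
        j+=.0005; mv(j,.02); f=float(F(2)@GYV-f0); log.append((round(j*1000,1),round(f,1)))
        if f<-stop: break
    print('push',log,'tool y_g',round(float((st()['tool_pos']-GO)@GYV-HY),5)); return j
E
python3 - <<'E'
from h import *
manip.open(); manip.move_straight(st()['tool_pos']+[0,0,.06],None,.2)
d=cam('wrist');P=d['P']
for m in blobs(d,.07,(.4,.52,-.03,.11),40):
    p=P[m]; print('mid',((p.max(0)+p.min(0))/2).round(4),'ext',np.ptp(p,axis=0).round(4),p[:,2].max().round(4), p.mean(0).round(4))
handle_grip(.0005); j=push(.0005)
print(st()['time'])
E
```

```text
mid [0.4554 0.0232 0.0812] ext [0.0534 0.1052 0.0223] 0.0923 [0.4523 0.0306 0.0803]
mid [0.4512 0.1078 0.0739] ext [0.0486 0.0044 0.0077] 0.0778 [0.4483 0.108  0.0743]
mid [0.4546 0.0326 0.1962] ext [0.0365 0.1251 0.0821] 0.2373 [0.4468 0.0365 0.2123]
handle w 0.0158 gf 58.4
push [(17.5, -0.3), (18.0, -1.6), (18.5, -2.2), (19.0, -2.5), (19.5, -3.3), (20.0, -3.0), (20.5, -3.4), (21.0, -3.5), (21.5, -3.8), (22.0, -3.3), (22.5, -3.8), (23.0, -3.5), (23.5, -4.3), (24.0, -4.5), (24.5, -6.3), (25.0, -7.5), (25.5, -9.0)] tool y_g 0.02284
17.6167
```

Run:
```python
from h import *
manip.sleep(.3); s=st(); print('tool j',float((s['tool_pos']-GO)@GYV-HY), (s['tool_pos']-gp(0,HY+.0255,HZ)).round(4),'F',F())
handle_off(); s=st(); 
manip.move_pose(*tcp(gp(0,0,.062),GY,.16)); s=st();print('free err',(s['tool_pos']-tcp(gp(0,0,.062),GY,.16)[0]).round(4))
d=cam('wrist');P=d['P'];cv2.imwrite('pics/w4.png',d['img'][:,:,::-1])
for m in blobs(d,.09,(.4,.52,-.16,-.06),40):
    p=P[m]; c=(p.max(0)+p.min(0))/2; print('handle',c.round(4),'j',float((c-GO)[:2]@GYV[:2]-HY),np.ptp(p,axis=0).round(4))
for m in blobs(d,.078,(.4,.52,-.03,.11),40):
    p=P[m]; c=(p.max(0)+p.min(0))/2;print('pulley/cheek',c.round(4),'g y',float((c-GO)[:2]@GYV[:2]),'ext',np.ptp(p,axis=0).round(4),p[:,2].max().round(4))
```

```text
tool j 0.022834015534166932 [ 0.0004 -0.0026  0.0006] F [-3.03 -8.42  3.79]
free err [-0.0009  0.0001 -0.0015]
handle [ 0.461  -0.0857  0.1023] j 0.0228752061557205 [0.0175 0.0173 0.0245]
pulley/cheek [0.456  0.0254 0.0855] g y 0.0003369928069621389 ext [0.048  0.0194 0.015 ] 0.093
pulley/cheek [0.4534 0.0712 0.0813] g y 0.04618789492133253 ext [0.0295 0.018  0.0065] 0.0845
pulley/cheek [0.4534 0.0346 0.2744] g y 0.009598638650951351 ext [0.0363 0.1291 0.0815] 0.3152
```

View pics/w4.png

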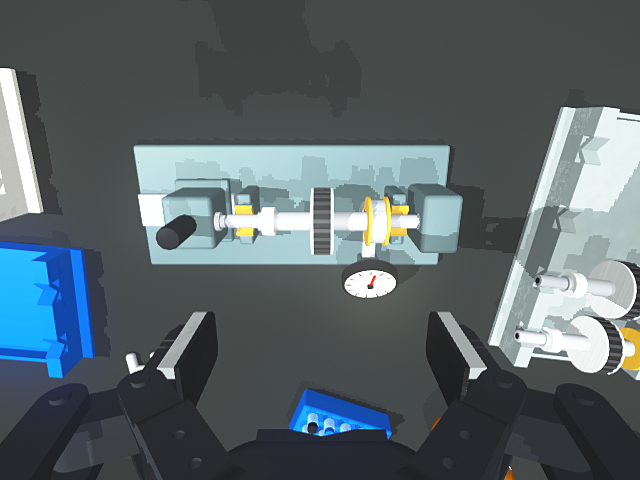

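```bash
cat >> h.py <<'E'
TA,TB=np.radians(-28),np.radians(56); RT=.0205
def turn(strokes=3,n=6,cams=('top','scene'),y0=.0003,out=None):
    ax=gp(0,y0,.062); rec=[]; fm=0
    for k in range(strokes):
        manip.move_pose(*tcp(ax,GY,.06,TA)); manip.move_straight(tcp(ax,GY,RT,TA)[0],None,.12); manip.gripper_close()
        for i in range(n+1):
            if i: manip.move_pose(*tcp(ax,GY,RT,TA+(TB-TA)*i/n))
            fm=max(fm,np.linalg.norm(st()['force']))
            for c in cams: rec.append((k,i,c,manip.get_image(c)))
        w=st()['grip_width']; manip.open(); manip.move_straight(tcp(ax,GY,.06,TB)[0],None,.15)
    manip.move_pose(*tcp(ax,GY,.12,0)); print('turn: fmax',round(fm,1),'w',round(w,4),'t',round(st()['time'],1)); return rec
E
python3 - <<'E'
from h import *
import pickle
# dial centre from a clear look
d=cam('wrist');P=d['P'];hsv=cv2.cvtColor(d['img'],cv2.COLOR_RGB2HSV)
red=((hsv[...,0]<6)|(hsv[...,0]>174))&(hsv[...,1]>120)&(abs(P[...,0]-.52)<.05)&(abs(P[...,1]-.07)<.05)&(P[...,2]<.08)
wh=(hsv[...,1]<40)&(hsv[...,2]>180)&(P[...,0]>.488)&(P[...,0]<.56)&(abs(P[...,1]-.065)<.04)&(P[...,2]<.075)&(P[...,2]>.02)
p=P[wh];print('dial',wh.sum(),p.min(0).round(4),p.max(0).round(4),'red',red.sum(),P[red].mean(0).round(4))
c=p.mean(0);u,s,vt=np.linalg.svd(p-c);print(c,'normal',vt[2].round(3),s)
rec=turn(1); pickle.dump(rec,open('rec0.pkl','wb'))
# montage
D=(p.min(0)+p.max(0))/2; rows=[]
for cname in ('top','scene'):
    ims=[]
    for k,i,cn,g in rec:
        if cn!=cname: continue
        g['f']=240/np.tan(np.radians(g['vfov'])/2); u,v=proj(g,D).round().astype(int)
        ims.append(cv2.resize(g['img'][v-22:v+22,u-22:u+22,::-1],(112,112),interpolation=cv2.INTER_CUBIC))
    rows.append(np.hstack(ims))
cv2.imwrite('pics/m1.png',np.vstack(rows))
d=cam('wrist');P=d['P']
for nm,lo,box in (('handle',.09,(.4,.52,-.16,-.06)),('pul',.078,(.4,.52,-.03,.11))):
  for m in blobs(d,lo,box,40):
    p=P[m]; c=(p.max(0)+p.min(0))/2; print(nm,c.round(4),'gy',float((c-GO)[:2]@GYV[:2]))
E
```

```text
dial 1175 [0.4883 0.0501 0.02  ] [0.5409 0.0982 0.0611] red 27 [0.5128 0.0749 0.0543]
[0.51620669 0.07371799 0.04478172] normal [0.073 0.019 0.997] [0.44471229 0.40284008 0.33400149]
turn: fmax 30.9 w 0.0156 t 26.5
handle [ 0.4616 -0.0891  0.1023] gy -0.11432487444829185
pul [0.4543 0.0248 0.0859] gy -0.00017085928818039777
pul [0.4514 0.0707 0.0828] gy 0.045741259637386046
pul [0.4536 0.0346 0.2353] gy 0.009646032772947363
```

View pics/m1.png

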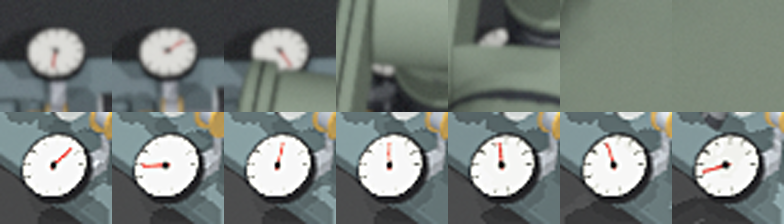

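Run:
```python
from h import *
ax=gp(0,.0003,.062)
for t in np.linspace(TA,TB,5):
    p,R=tcp(ax,GY,.06,t); manip.move_pose(p,R); s0=st(); manip.sleep(.2); s=st()
    Re=R.T@s['orientation']; w=cv2.Rodrigues(Re)[0].ravel()
    print(round(np.degrees(t)),'err mm',((s0['tool_pos']-p)*1e3).round(2),((s['tool_pos']-p)*1e3).round(2),'rot mrad (tool)',(w*1e3).round(1),'F',np.round(s['force'],1))
q=s['joints'];c=manip.ik(p,R);print((q-c).round(4)); print(s['time'])
```

```text
-28 err mm [ 1.48 -0.44  0.63] [ 2.68 -0.5   1.9 ] rot mrad (tool) [ 0.5 -2.5 -0.8] F [ 0.2 -0.3 -0.3]
-7 err mm [1.91 0.17 0.52] [-1.82  0.23 -0.95] rot mrad (tool) [-0.5  2.   0.2] F [ 1.2 -0.5 -0.3]
14 err mm [-0.37 -0.   -0.7 ] [-1.72  0.06  0.02] rot mrad (tool) [-0.3  0.6  0.2] F [0.  0.4 1.2]
35 err mm [-0.62  0.04 -0.79] [-0.76 -0.    1.26] rot mrad (tool) [ 0.1 -1.8  0.1] F [ 0.3  0.1 -0. ]
56 err mm [-0.79  0.04 -0.9 ] [ 0.5  -0.08  2.73] rot mrad (tool) [ 0.2 -5.   0.4] F [-0.2 -0.4  0.5]
[-0.0001 -0.0061  0.0015  0.     -0.0004 -0.    ]
29.9917
```

Run:
```python
from h import *
ax=gp(0,.0003,.062)
s=st()
for k in range(4): 
    manip.sleep(.25); print('settle',((st()['tool_pos']-tcp(ax,GY,.06,TB)[0])*1e3).round(2))
for t in np.linspace(TB,TA,7)[1:]:
    p,R=tcp(ax,GY,.06,t); t0=st()['time'];manip.move_straight(p,R,.045); t1=st()['time']; e=[]
    for k in range(3 if t<-.4 or abs(t-.244)<.1 else 1): e.append(((st()['tool_pos']-p)*1e3).round(2)); manip.sleep(.12)
    print(round(np.degrees(t)),round(t1-t0,2),*e)
```

```text
settle [ 0.22 -0.01  1.19]
settle [-0.04  0.    0.01]
settle [-0.05 -0.   -0.17]
settle [ 0.   -0.01 -0.04]
42 0.47 [ 0.16 -0.03  0.66]
28 0.48 [ 0.04 -0.02 -0.38]
14 0.48 [ 0.32 -0.08 -0.15] [ 1.06 -0.12 -0.46] [ 0.83 -0.09 -0.54]
0 0.48 [ 0.24 -0.1   0.42]
-14 0.47 [ 0.93 -0.26  0.51]
-28 0.47 [ 1.13 -0.44  0.83] [ 2.64 -0.6   1.94] [ 1.93 -0.34  1.32]
```

```bash
cat >> h.py <<'E'
TA,TB=np.radians(-24),np.radians(52); RT=.0215
def push(j0,jstart=.0185,stop=7.5,step=.001):
    R=ori(GY); mv=lambda j,v:manip.move_straight(gp(0,HY+j,HZ),R,v)
    f0=F()@GYV; mv(jstart,.05); log=[]; j=jstart
    while j<.0282:
        j+=step; mv(j,.02); f=float(F(3)@GYV-f0); log.append((round(j*1000,1),round(f,1)))
        if f<-stop: break
    print('push',log,'tool j',round(float((st()['tool_pos']-GO)@GYV-HY),5)); return j
def feat(d,lo,box,amin=40):
    o=[]
    for m in blobs(d,lo,box,amin):
        p=d['P'][m]; c=(p.max(0)+p.min(0))/2
        if c[2]<.13: o.append([round(float(x)*1e3,1) for x in ((c-GO)[:2]@GYV[:2],c[0],c[1])])
    return o
def check(d): return 'handle',feat(d,.09,(.4,.52,-.19,-.06)),'pul',feat(d,.078,(.4,.52,-.03,.11))
def turn(strokes=3,n=4,y0=.0005,cam_='scene',vel=.010,verbose=True):
    ax=gp(0,y0,.062); rec=[]
    for k in range(strokes):
        manip.move_pose(*tcp(ax,GY,.06,TA)); manip.sleep(.35); manip.move_straight(tcp(ax,GY,RT,TA)[0],None,.08); manip.sleep(.1); f0=F(2); manip.gripper_close(); f=[F(2)-f0]
        for i in range(n+1):
            if i: manip.move_straight(*tcp(ax,GY,RT,TA+(TB-TA)*i/n),vel); f.append(F(1)-f0)
            rec.append((k,i,cam_,manip.get_image(cam_)))
        w=st()['grip_width']; manip.open(); manip.move_straight(tcp(ax,GY,.06,TB)[0],None,.12)
        if verbose: print(k,'w',round(w,4),'t',round(st()['time'],1),[x.round(1).tolist() for x in f])
    return rec
E
python3 - <<'E'
from h import *
import pickle
handle_grip(.0195); push(.0195); handle_off()
manip.move_pose(*tcp(gp(0,0,.062),GY,.12)); manip.sleep(.4); print(check(cam('wrist')),st()['time'])
rec=turn(1)
manip.move_pose(*tcp(gp(0,0,.062),GY,.12)); manip.sleep(.4); print(check(cam('wrist')),st()['time'])
pickle.dump(rec,open('rec1.pkl','wb'))
E
```

```text
handle w 0.0162 gf 58.4
push [(19.5, -0.8), (20.5, -0.7), (21.5, -1.2), (22.5, -0.2), (23.5, -3.2), (24.5, -5.7), (25.5, -8.2)] tool j 0.02296
('handle', [[-111.2, 461.4, -86.0]], 'pul', [[-0.2, 454.4, 24.8], [45.9, 451.2, 70.8]]) 41.375
0 w 0.0157 t 48.7 [[2.3, -2.6, -2.7], [1.5, -3.8, -2.4], [0.9, -4.8, -1.2], [0.2, -5.2, -1.5], [-1.0, -5.7, -1.9]]
('handle', [[-110.8, 461.3, -85.6]], 'pul', [[-0.1, 456.5, 25.0], [45.9, 454.3, 70.9]]) 50.0167
```

```bash
cat >> h.py <<'E'
DIAL=np.array([.5146,.0742,.0406])
def needle(g):
    "needle angle in the scene picture, deg clockwise from up, corrected for foreshortening by the dial's ellipse"
    g['f']=240/np.tan(np.radians(g['vfov'])/2); u,v=proj(g,DIAL).round().astype(int); c=g['img'][v-22:v+22,u-22:u+22]
    h=cv2.cvtColor(c,cv2.COLOR_RGB2HSV); yy,xx=np.mgrid[:44,:44]
    wh=((h[...,1]<45)&(h[...,2]>150)&((xx-22)**2+(yy-21)**2<196)).astype(np.uint8)
    red=((h[...,0]<8)|(h[...,0]>172))&(h[...,1]>70)&((xx-22)**2+(yy-21)**2<180)
    (cx,cy),_,_=cv2.minAreaRect(cv2.findNonZero(wh)); 
    w=h[...,1][red].astype(float); x=(xx[red]*w).sum()/w.sum()-cx; y=(yy[red]*w).sum()/w.sum()-cy
    return np.degrees(np.arctan2(x,-y))%360, red.sum(), c
def report(recs,fn=None):
    print([f"{k}.{i}:{needle(g)[0]:.0f}({needle(g)[1]})" for k,i,c,g in recs])
    if fn:
        t=[cv2.resize(needle(g)[2][:,:,::-1],(132,132),interpolation=cv2.INTER_CUBIC) for *_,g in recs]
        while len(t)%5: t.append(t[-1]*0)
        cv2.imwrite(fn,np.vstack([np.hstack(t[i:i+5]) for i in range(0,len(t),5)]))
E
python3 - <<'E'
from h import *
import pickle
rec=turn(2,y0=.0003); pickle.dump(rec,open('rec2.pkl','wb'))
report(pickle.load(open('rec1.pkl','rb'))+rec,'pics/m2.png')
E
```

```text
0 w 0.0156 t 57.3 [[-0.3, -1.0, -0.3], [-1.4, -2.8, 3.1], [-1.3, -2.1, 4.3], [-0.9, -3.7, 5.6], [-0.7, -4.3, 6.6]]
1 w 0.0156 t 65.2 [[-4.1, -0.6, 4.7], [-4.4, -0.2, 9.5], [-2.3, -1.5, 8.6], [-0.4, -1.4, 5.9], [-1.7, -1.3, 5.5]]
['0.0:333(10)', '0.1:342(9)', '0.2:349(9)', '0.3:346(13)', '0.4:348(13)', '0.0:19(10)', '0.1:358(11)', '0.2:337(9)', '0.3:317(12)', '0.4:322(12)', '1.0:318(9)', '1.1:321(8)', '1.2:343(9)', '1.3:10(13)', '1.4:37(13)']
```

View pics/m2.png

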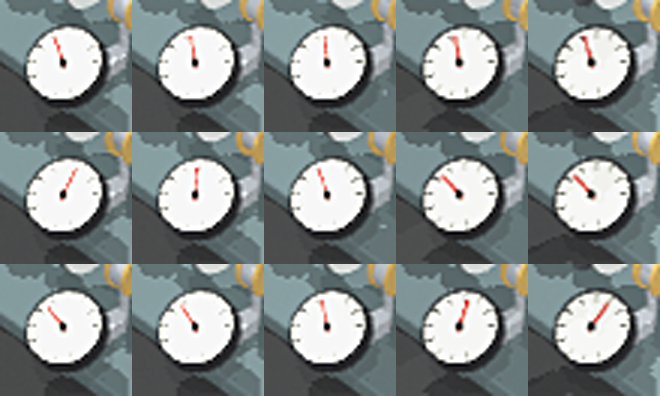

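```bash
cat >> h.py <<'E'
def back():
    handle_grip(.023); R=ori(GY); manip.move_straight(gp(0,HY-.0025,HZ),R,.06); f=F(); print('back F',f,'tool j',round(float((st()['tool_pos']-GO)@GYV-HY),4)); handle_off()
TR={'white':[np.array([.4093,-.338]),0.],'blue':[np.array([.5778,-.308]),-.055]}
def look(name,save=None):
    c,_=TR[name]; manip.move_pose(*tcp([c[0]+.03,c[1],.04],0,.25)); manip.sleep(.4); d=cam('wrist'); P=d['P'];h=cv2.cvtColor(d['img'],cv2.COLOR_RGB2HSV)
    col=((h[...,0]>95)&(h[...,0]<125)&(h[...,1]>110)) if name=='blue' else ((h[...,1]<40)&(h[...,2]>60))
    m=col&(P[...,2]>.006)&(P[...,2]<.050)&(np.hypot(P[...,0]-c[0],P[...,1]-c[1])<.17)
    m=cv2.morphologyEx(m.astype(np.uint8),cv2.MORPH_OPEN,np.ones((3,3)))
    n,L,s_,_=cv2.connectedComponentsWithStats(m); i=1+np.argmax(s_[1:,4]); q=P[L==i]
    r=rect(q[:,:2]); print(name,r[0].round(4),np.round(r[1],4),round(r[2],2),'ztop',np.percentile(q[:,2],98).round(4),'t',round(st()['time'],1))
    if save: cv2.imwrite(save,d['img'][:,:,::-1])
    TRm=(r[0].astype(float),np.radians(r[2])); return TRm
def tray_pt(T,xn): c,a=T; return np.array([c[0]+np.cos(a)*xn,c[1]+np.sin(a)*xn,.040])
E
python3 - <<'E'
from h import *
import pickle
rec=turn(1,y0=.0003,vel=.012); report(rec)
back()
p=gp(0,0,.062); pick(p,GY,up=.13,r=.021)
T=look('white','pics/w5.png')
E
```

```text
0 w 0.016 t 72.7 [[-3.1, -1.3, 4.7], [-4.1, -1.8, 7.6], [-2.1, -1.8, 5.7], [-0.1, -1.0, 5.1], [-1.7, -1.7, 4.3]]
['0.0:36(13)', '0.1:21(11)', '0.2:11(12)', '0.3:1(13)', '0.4:7(12)']
handle w 0.0162 gf 58.4
back F [-1.81  1.55  6.57] tool j -0.0022
grip w 0.0156 gf 59.4 dF [-1.09 -0.39  3.22]
lift dF [ 0.26 -0.21 -3.86] w 0.0155 t 79.3
white [ 0.3838 -0.3638] [0.1324 0.1673] 0.4 ztop 0.0428 t 81.2
```

View pics/w5.png

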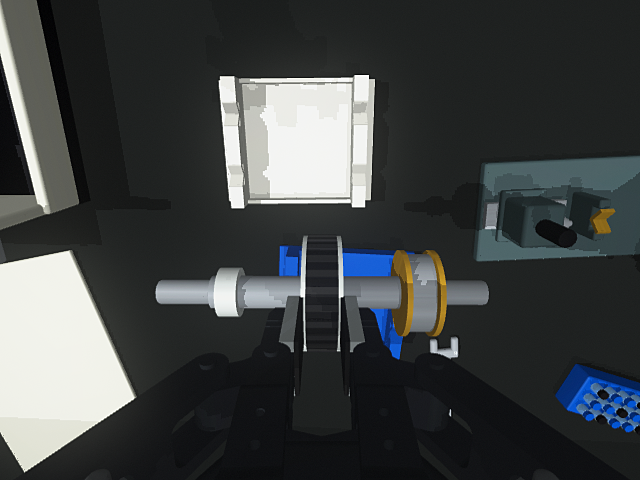

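The white tray has been knocked to (0.384, -0.364); it shows at px (297,140) and its measured size is exact. I place the shaft there.

```bash
cat >> h.py <<'E'
def place(T,xn):
    a=tray_pt(T,xn); lay(a,T[1],h0=.10,dz=.0005); manip.sleep(.15); manip.open(); manip.move_straight(st()['tool_pos']+[0,0,.09],None,.2); print('t',round(st()['time'],1))
def gauge_shaft(xn,pul):
    y=(np.array(pul)-rp(xn)[:2])@[-np.sin(RY),np.cos(RY)]
    pick(rp(xn,y),RY); lay(gp(0,-.004,.062),GY); manip.open(); manip.move_straight(st()['tool_pos']+[0,0,.05],None,.2)
    handle_grip(.001); push(.001); handle_off()
E
python3 - <<'E'
from h import *
T=(np.array([.3838,-.3638]),np.radians(.4)); place(T,-.031)
d=cam('wrist');P=d['P']; print('placed pulley',[((P[m].max(0)+P[m].min(0))/2).round(4) for m in blobs(d,.055,(.25,.5,-.5,-.25),60)])
gauge_shaft(.031,[.5165,.3159])
manip.move_pose(*tcp(gp(0,0,.062),GY,.12)); manip.sleep(.3); print(check(cam('wrist')),st()['time'])
E
```

```text
lay dF [ 0.06  0.2  -0.19] [-3.29  1.    7.27]
t 84.6
placed pulley [array([ 0.3524, -0.365 ,  0.0629]), array([ 0.3518, -0.3191,  0.0588]), array([ 0.3496, -0.3639,  0.2029])]
grip w 0.0156 gf 60.5 dF [-1.1  -0.05  3.58]
lift dF [-0.84  0.12 -4.28] w 0.0164 t 89.3
lay dF [ 0.83 -0.38  0.48] [ 0.58 -0.77  1.65]
handle w 0.0165 gf 58.4
push [(19.5, -0.9), (20.5, -1.4), (21.5, -2.1), (22.5, -2.0), (23.5, -2.5), (24.5, -5.2), (25.5, -8.0)] tool j 0.0229
('handle', [[-110.9, 461.2, -85.7]], 'pul', [[0.2, 456.2, 25.3], [39.0, 453.9, 64.1], [53.4, 453.3, 78.4]]) 99.475
```

Shaft 1 lies in the white tray and shaft 2 is seated. Now I turn it.

Run:
```python
from h import *
import pickle
rec=turn(3,y0=.0003,vel=.0125); report(rec,'pics/m3.png')
manip.move_pose(*tcp(gp(0,0,.062),GY,.12)); manip.sleep(.2); print(check(cam('wrist')),st()['time'])
```

```text
0 w 0.0158 t 106.2 [[-3.2, 0.4, 5.4], [-2.1, 0.1, 5.5], [-1.1, -0.2, 4.1], [-0.2, 0.3, 2.3], [0.6, 0.0, 0.2]]
1 w 0.0154 t 113.6 [[-4.0, -0.6, 5.6], [-2.9, -1.0, 6.6], [-1.2, -1.7, 3.7], [-1.2, -1.3, 1.7], [-0.9, -1.6, 0.2]]
2 w 0.016 t 120.9 [[-3.2, -0.9, 5.2], [-1.0, -0.3, 6.8], [0.2, -1.5, 5.3], [1.0, -0.8, 2.8], [-0.8, -1.1, 1.2]]
['0.0:274(20)', '0.1:194(11)', '0.2:247(12)', '0.3:324(14)', '0.4:25(14)', '1.0:15(11)', '1.1:34(9)', '1.2:45(13)', '1.3:35(13)', '1.4:14(17)', '2.0:1(11)', '2.1:286(10)', '2.2:224(11)', '2.3:228(13)', '2.4:294(13)']
('handle', [[-111.2, 461.3, -85.9]], 'pul', [[0.1, 455.9, 25.2], [38.9, 453.8, 63.9], [53.3, 453.8, 78.3]]) 122.05
```

View pics/m3.png

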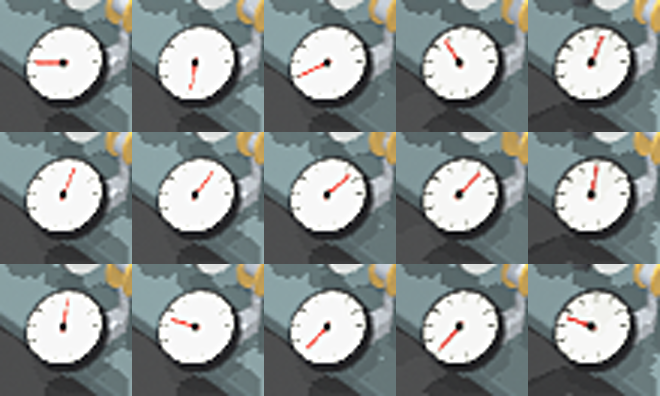

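The needle swings about 210 deg on this one (dial crops, 194 deg to 45 deg through the top), so it is a full-stroke shaft and goes to the blue tray.

Run:
```python
from h import *
back(); pick(gp(0,0,.062),GY,up=.13,r=.021)
T=look('blue','pics/w6.png')
ok=abs(T[0]-[.578,-.308]).max()<.1
import sys
s=rect  # sizes printed above; place only if tray is plausible
if not ok: sys.exit('check')
place(T,-.031)
d=cam('wrist');P=d['P']; c=T[0]; print('target',tray_pt(T,-.031).round(4),'placed',[((P[m].max(0)+P[m].min(0))/2).round(4) for m in blobs(d,.055,(c[0]-.12,c[0]+.12,c[1]-.12,c[1]+.12),60)])
```

```text
handle w 0.0165 gf 58.4
back F [-1.53  1.51  6.39] tool j -0.0022
grip w 0.0159 gf 59.0 dF [-1.52 -0.15  3.84]
lift dF [-0.8   0.39 -3.97] w 0.0156 t 128.4
blue [ 0.5766 -0.3095] [0.1322 0.1655] -2.95 ztop 0.0428 t 130.3
lay dF [-0.79  0.47 -0.52] [-3.84  0.45  7.67]
t 133.6
target [ 0.5456 -0.3079  0.04  ] placed [array([ 0.5456, -0.3087,  0.0626]), array([ 0.5477, -0.2701,  0.0588]), array([ 0.5485, -0.2556,  0.0587]), array([ 0.5437, -0.3072,  0.2031])]
```

Run:
```python
from h import *
gauge_shaft(.093,[.5773,.3096])
rec=turn(3,y0=.0003,vel=.0125); report(rec,'pics/m4.png')
manip.move_pose(*tcp(gp(0,0,.062),GY,.12)); manip.sleep(.2); print(check(cam('wrist')),st()['time'])
```

```text
grip w 0.0159 gf 60.6 dF [-1.38 -0.97  2.43]
lift dF [-0.26 -0.75 -3.72] w 0.0157 t 138.1
lay dF [ 0.18 -0.35  0.07] [ 0.08 -0.84  3.27]
handle w 0.0162 gf 58.4
push [(19.5, -1.8), (20.5, -1.9), (21.5, -2.1), (22.5, -2.5), (23.5, -2.9), (24.5, -5.5), (25.5, -8.2)] tool j 0.02292
0 w 0.0154 t 154.1 [[-3.6, -0.2, 5.1], [-2.3, -1.3, 6.8], [-2.2, 0.2, 4.4], [-0.6, -0.5, 2.1], [-0.9, -0.8, -1.1]]
1 w 0.0152 t 161.4 [[-4.2, -0.5, 5.2], [-2.6, 0.0, 6.6], [-0.9, -0.7, 5.0], [-0.2, -0.7, 2.4], [-0.7, -1.1, 1.1]]
2 w 0.0159 t 168.8 [[-3.3, -0.2, 4.8], [-1.9, -0.6, 6.0], [-0.1, -1.3, 3.3], [0.6, -0.5, 2.2], [0.2, -1.1, -0.6]]
['0.0:62(9)', '0.1:47(9)', '0.2:15(12)', '0.3:339(12)', '0.4:277(11)', '1.0:276(11)', '1.1:187(10)', '1.2:237(12)', '1.3:319(10)', '1.4:22(14)', '2.0:15(13)', '2.1:40(10)', '2.2:45(12)', '2.3:38(14)', '2.4:15(16)']
('handle', [[-111.1, 461.3, -85.9]], 'pul', [[0.1, 456.3, 25.2], [46.0, 454.2, 71.1]]) 169.9333
```

View pics/m4.png

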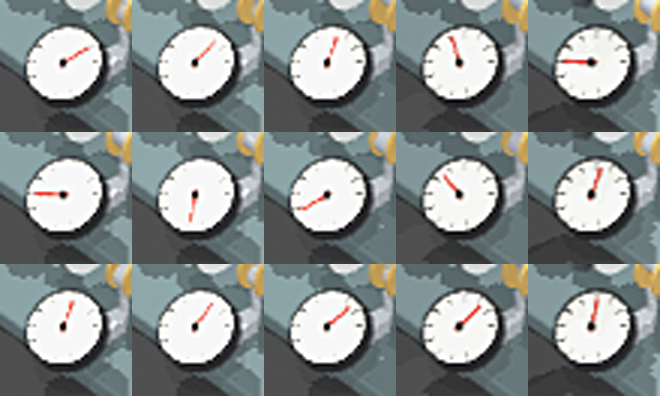

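The third shaft is also full stroke: the needle swings about 230 deg. It goes to the free blue notches.

Run:
```python
from h import *
back(); pick(gp(0,0,.062),GY,up=.13,r=.021)
print(check(cam('wrist')))
T=look('blue')
import sys
if abs(T[0]-[.5766,-.3095]).max()>.012: sys.exit('tray moved or partly hidden: check')
T=(np.array([.5766,-.3095]),np.radians(-2.95)) if abs(T[0]-[.5766,-.3095]).max()<.004 else T
place(T,.031)
d=cam('wrist');P=d['P']; c=T[0]; cv2.imwrite('pics/w7.png',d['img'][:,:,::-1])
print('target',tray_pt(T,.031).round(4),'placed',[((P[m].max(0)+P[m].min(0))/2).round(4) for m in blobs(d,.055,(c[0]-.12,c[0]+.12,c[1]-.12,c[1]+.12),60)])
g=cam('top'); cv2.imwrite('pics/top9.png',g['img'][:,:,::-1])
```

```text
handle w 0.0163 gf 58.4
back F [-2.01  1.25  6.19] tool j -0.0022
grip w 0.0156 gf 59.0 dF [-0.75  0.03  3.26]
lift dF [ 0.06 -0.01 -3.24] w 0.0159 t 176.3
('handle', [[-135.3, 462.6, -110.1]], 'pul', [])
blue [ 0.5972 -0.3087] [0.0913 0.1641] -3.06 ztop 0.0428 t 178.2tray moved or partly hidden: check
```

The placed shaft splits the tray mask, but the far edge (0.643) and yaw match the earlier fit, so the tray has not moved. I place the shaft.

Run:
```python
from h import *
T=(np.array([.5768,-.3092]),np.radians(-3.0)); place(T,.031)
d=cam('wrist');P=d['P']; c=T[0]
print('target',tray_pt(T,.031).round(4),'placed',[((P[m].max(0)+P[m].min(0))/2).round(4) for m in blobs(d,.055,(c[0]-.12,c[0]+.12,c[1]-.12,c[1]+.12),60)])
manip.move_pose(*tcp([.40,-.02,.062],GY,.28)); g=cam('scene'); cv2.imwrite('pics/s9.png',g['img'][:,:,::-1]); print(st()['time'])
```

```text
lay dF [-1.09  0.1  -0.35] [-3.92 -0.25  7.8 ]
t 181.5
target [ 0.6078 -0.3108  0.04  ] placed [array([ 0.5457, -0.3089,  0.0628]), array([ 0.5477, -0.2695,  0.0589]), array([ 0.5485, -0.2556,  0.0588]), array([ 0.6071, -0.3116,  0.0626]), array([ 0.6091, -0.2656,  0.0591]), array([ 0.6057, -0.3101,  0.203 ])]
183.125
```

View pics/s9.png

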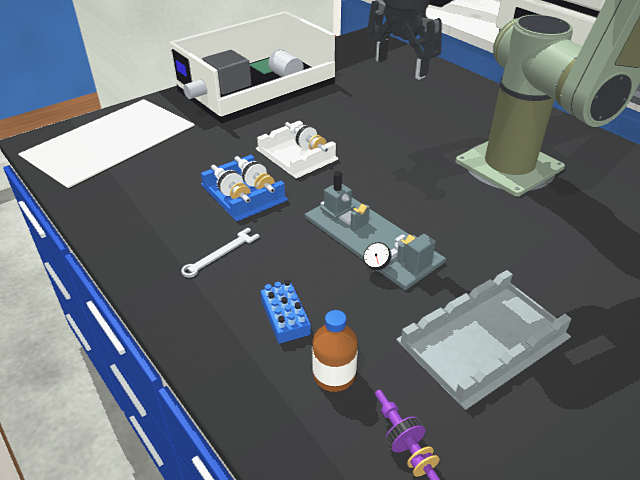

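The picture shows two shafts level in the blue tray (245,180) and one in the white tray (305,140). The rack is empty, the tailstock is back, and the bottle, vial rack and wrench are where they were.

```bash
python3 -c "
from bench import manip
print(manip.hand_in())"
```

```text
the job is handed in; nothing more can be done
None
```

I gauged all three shafts and handed the job in at about 183 s: two full-stroke shafts are in the blue tray, one short-stroke is in the white tray, and the tailstock is drawn back. On the first shaft, the first turn pushed the tailstock back about 3 mm, so I reseated it and turned that shaft again before reading the gauge.

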